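# Load the orbital shaker and lock its gate

## Robot

A 6-joint arm with a two-finger parallel gripper is mounted at the origin on a cart in front of the work surface, level with it; the furniture and walls round the work are solid. World frame = base frame: x ahead of the robot, y to its left, z up, the work surface at z = 0. Lengths are in m, angles in degrees, forces in N, time in s.
With the tool pointing down it reaches from about 0.275 to 1 m from the base axis. Payload 8.4 kg.
Tool frame: the origin (TCP) lies where the fingers leave the gripper's body, on its centre line; the fingertips stand 73 mm ahead of it and the grasp point (between the pads) lies 54 mm ahead of it (robot.pinch_z is the distance from the TCP to the grasp point, in m); z points along the fingers, y is the line along which they close (so a half turn about z gives the same grasp; the last joint's range is limited). The gripper opens to 85 mm and grips with 20 to 120 N. Pads are 22 mm wide; open, the fingers measure 114 mm over their backs; the gripper's body (76 mm by 85 mm) begins 54 mm behind the grasp point. The pads swing forward as they close: fully open they stand 13 mm farther back than shut.
Start: joints at [68.56, 20.225, 93.587, -0, 66.188, -0.138], TCP at [0.227, 0.582, 0.304] pointing down, gripper open.
Joint ranges: [-150.9, 150.9], [-52.94, 120.26], [3.33, 152.33], [-74.26, 254.26], [0, 154.13], [-172.89, 172.89]. Speed limits (degrees/s): [127.2, 127.2, 159.86, 180, 180, 180].

## Interface

Orientations are given as [roll, pitch, yaw] about the fixed x, y, z axes, in that order (R = Rz(yaw) Ry(pitch) Rx(roll)).
In Python, from bench import robot, cams, workorder gives the robot as it stands. The module is installed in compiled form; this text tells all that it offers.
- The arm moves only by the shell command python3 -m creep 'ROWS' [FORCE]. ROWS is a JSON object whose one key "deltas" holds one flat list of numbers, 7 for each row, row after row: the finger opening in mm, from 0 to 85.4, then the shift along the tool's x, y, z in units of 40 mm (1.0 is 40 mm), then the turn, a rotation vector about the tool's x, y, z in degrees. A call has 1 to 10 rows; each row is the pose to reach, as a shift and turn from the pose commanded when the call began, along the tool's axes at that moment; what a row does not reach only later rows make up. A row lasts 1/12 s, in which the tool goes at most 41.7 mm and 7.16 degrees, less where a joint would pass 70% of its speed; a pose out of reach is approached as far as the arm can. A call with a gripper value outside its range is refused whole. The fingers move at their own pace and stop on an object; FORCE is the grip in N (left out, the last holds). Time passes only in rows, so rows that repeat a pose let the fingers close. It gives the time, the measured TCP pose, the force, the opening and the grip force at its end, in the units of the state.
- robot.state(): the state, without advancing time (a new reading comes with each control period).
- cams.get_image(name): name is "scene" or "top" or "wrist"; returns a dict with "frame" (420x560x3 uint8, red, green, blue), "mtx" (3x3 intrinsics, pixels), "R" (3x3) and "t" (3): a world point X has camera coordinates R X + t. Camera axes: x right, y down, z forward; pixel columns grow to the right and rows downward; lengths in m; the calibration is good to about 2 mm. A picture is of the moment at which its call begins. There is no depth.
- workorder.job_done(): hands the job in; it is judged then, once.
The state is a dict: "time_s": time; "qpos": joint angles; "dq": joint speeds; "effort": joint torques, N m; "eef_pos": TCP position; "orientation": TCP orientation; "contact_force": force on the tool from outside, world axes, zero at the start; "moment": the same for the moment, N m; "finger_gap": finger opening in m; "gripper_force": force on a finger pad.
Only numpy, scipy, OpenCV 4.12 (cv2) and the standard library are available. Lean on these libraries where they do the work, as an engineer would, in place of code of your own. Each camera call takes 0.05 s, during which the arm holds its last target. There are 200 camera calls.

## Task

Load the orbital shaker for a mixing run: stand the heavy white wash bottle in its middle bay so the platform stays balanced, the yellow-lidded specimen cup in the bay to the bottle's left and the brown dropper bottle in the bay to its right (as the robot sees it), each upright on the mat near the centre of its bay; keep the vessels upright all the time. Swing the front gate fully shut and lock it with the retaining pin from the parking block, pushed down through the gate's eye and the post below until its collar sits on the eye. Leave everything released and at rest.

Things in the scene. Friction and masses are not known exactly. Their poses are not given: they have to be found in the camera images.
- shaker: Orbital shaker, fixed. Origin at bench level under its centre; x to its back, y to its left as the robot sees it, z up. White housing 200 x 270 mm, aluminium platform, black mat (top z = 68 mm). Four ribs along x, 16 mm high, make 3 bays 82 mm wide, centres x = 0, y = +85 (left), 0, -85 mm (right). Rear rail x = 62, top z = 85 mm. Gate pivot x = -58, y = +155; locking post x = -58, y = -155.
- gate (a joint): Gate angle, rad: 0 = shut against its stop, bar across the bays' front at x = -58 mm; grows as the bar swings level toward the robot (shutting is anticlockwise seen from above). Starts 0.5 to 1.0; stays where left (0.1 N m). Bar 14 mm wide, z = 81 to 93 mm. Its free end, 310 mm from the pivot, is an eye plate 34 x 36 x 12 mm with a 14 mm hole, which lies over the locking post's hole when shut.
- gate_knob (a point): Centre of the top of the black knob on the gate bar, 163 mm above the bench, 70 mm from the pivot axis (in front of the left bay when shut). Round, upright, 16 mm thick over its upper 29 mm, on a 10 mm stem. Pinch or push it to swing the gate.
- lock_hole (a point): Centre of the hole's mouth in the top of the shaker's locking post, z = 80 mm, x = -58, y = -155 mm in the shaker's frame: vertical through hole, 14 mm across, 22 mm deep, block 34 x 36 mm. With the gate shut, the gate's 12 mm thick eye lies above it on the same axis, top z = 93 mm.
- pin: Retaining pin, upright in its parking block at the start. Origin at the tip of its nose, z up along it. Steel shank 10 mm across, 38 mm long, nose tapered over the last 7 mm; steel collar 24 mm across from 38 to 42 mm; black round grip 18 mm across from 42 to 74 mm above the tip. 80 g.
- pin_block: Aluminium block, fixed, in which the pin is parked: 50 (x) x 80 (y) mm, 44 mm high. Origin at bench level under the pin's hole (14 mm, through); the block reaches from y = -25 to +55 mm. The pin's collar rests on its top. A small bent hex key sticks up 14 mm from its +y part.
- specimen_cup: Squat specimen cup with a yellow screw lid, 61 mm tall: lid 57 mm across from 48 mm up, body 52 mm across below. Origin at the centre of its underside, z up. 70 to 130 g.
- wash_bottle: White squeeze bottle with a pointed cap, 174 mm tall: body 60 mm across up to 96 mm, shoulder sloping in to 38 mm across at 118 mm, cap 30 mm across from 118 to 142 mm, then a nozzle tapering to a point. Origin at the centre of its underside, z up. 0.2 to 0.36 kg.
- dropper_bottle: Small brown dropper bottle with a black rubber bulb, 102 mm tall: body 33 mm across up to 62 mm, collar 24 mm across from 62 to 77 mm, bulb 12 mm across above. Origin at the centre of its underside, z up. 70 g.
Mind the look-alikes: they are no part of the job. Leave any blue look-alike of the dropper_bottle alone. Several things look just like the specimen_cup: the one meant starts farthest to the robot's left.

How it is judged:
By the outcome, as a careful person would: the job done as asked, in the order asked, and still so for the second after the job is handed in, with the robot touching nothing.
It also fails if it takes over 133 s, if anything falls off the work surface, if the arm or the gripper's body presses on something with over 40 N, if the wrist force passes 120 N, or if a joint passes its speed limit or range.

## Working session

There is one attempt and no reset: what is moved stays moved. The work goes in short steps, Python scripts to look and compute and a shell command to move; the robot and the scene stay as the last step left them, time stands still between calls to the robot, and variables do not carry over. Pictures are saved under pics/ and viewed, at most 14 in all, crops included, and the job is handed in when it is done.

```bash
mkdir -p pics
python3 - <<'E'
from bench import robot,cams
import cv2,numpy as np
s=robot.state();print(s);print(robot.pinch_z)
for n in("scene","top"):
    d=cams.get_image(n);cv2.imwrite(f"pics/{n}0.png",cv2.resize(d["frame"][:,:,::-1],(800,600),interpolation=cv2.INTER_CUBIC))
    np.savez(f"{n}0.npz",**d);print(n,-d["R"].T@d["t"],d["mtx"].tolist())
E
```

```text
{'time_s': 0.0, 'qpos': array([ 6.85596744e+01,  2.02623553e+01,  9.36313655e+01, -8.12178136e-05,
        6.61879235e+01, -1.37649593e-01]), 'dq': array([ 0.00741255, -0.12298226, -0.0281894 ,  0.05623329, -0.01236584,
        0.10392489]), 'effort': array([-3.14116907e-03, -6.05254555e+01, -3.42043626e+01, -3.88328253e-04,
        9.87692998e-03,  6.63582938e-06]), 'eef_pos': array([0.2269161 , 0.58192686, 0.30314595]), 'orientation': array([-1.79918356e+02, -1.21887942e-04,  1.58697357e+02]), 'contact_force': array([-0.4375888 , -0.04745992, -0.10979985]), 'moment': array([-0.00608976, -0.02916577,  0.02544988]), 'gripper_force': 0.0, 'finger_gap': 0.08558925409962834}
0.0539
scene [-0.66620111  0.18342047  0.68767374] [[499.02509684905306, 0.0, 270.7392521611921], [0.0, 499.02509684905306, 204.72014999124534], [0.0, 0.0, 1.0]]
top [ 0.41410073 -0.01601561  1.3864677 ] [[450.9383718408501, 0.0, 276.2367314638031], [0.0, 450.9383718408501, 211.42997116153546], [0.0, 0.0, 1.0]]
```

View pics/scene0.png

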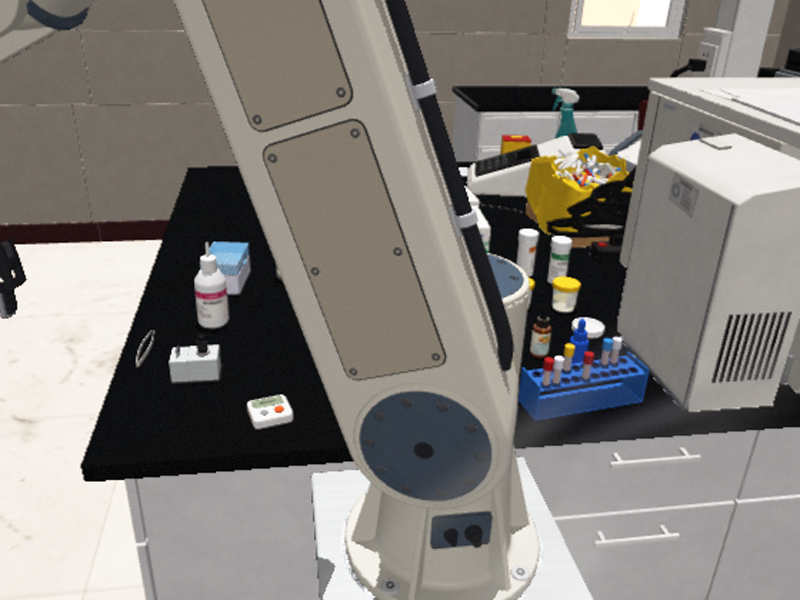

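View pics/top0.png

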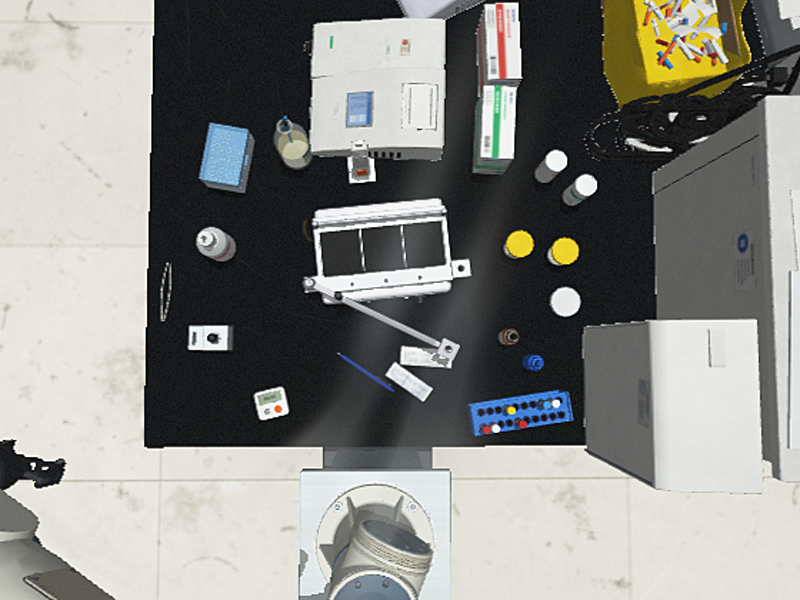

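Run:
```python
import numpy as np,cv2
f=np.load("top0.npz")["frame"][:,:,::-1]
cv2.imwrite("pics/ca.png",cv2.resize(f[130:280,130:330],(800,600),interpolation=cv2.INTER_CUBIC))
cv2.imwrite("pics/cb.png",cv2.resize(f[155:270,315:425],(550,575),interpolation=cv2.INTER_CUBIC))
```

```text
(no output)
```

View pics/ca.png

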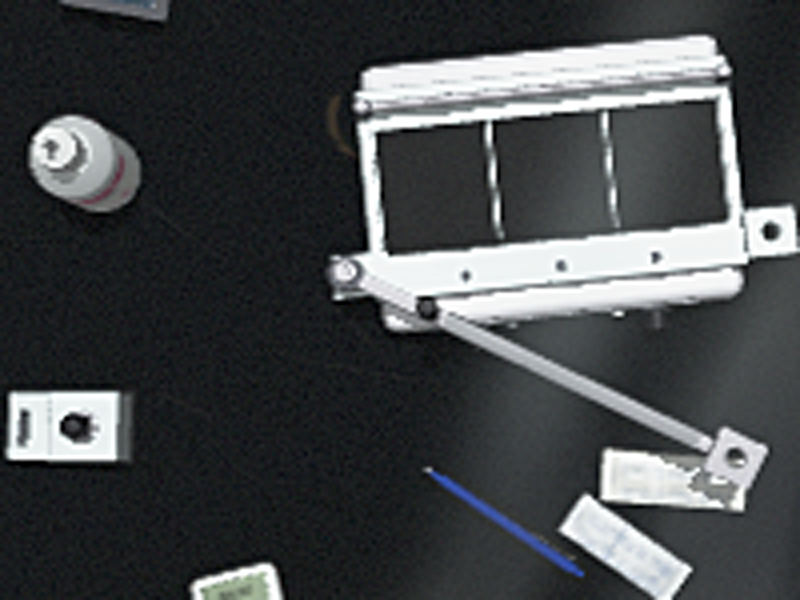

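View pics/cb.png

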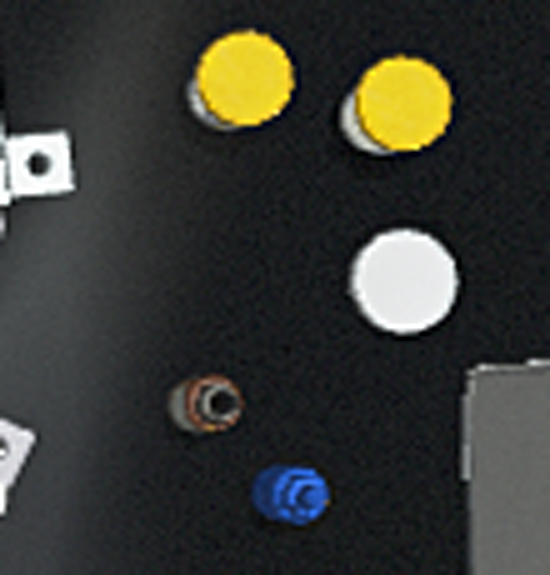

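```bash
cat > h.py <<'E'
import numpy as np,cv2
def ray(d,u,v,z):
    R,t,K=d["R"],d["t"],d["mtx"];c=-R.T@t
    w=R.T@np.linalg.solve(K,[u,v,1.]);return c+w*(z-c[2])/w[2]
def proj(d,X):
    p=d["mtx"]@(d["R"]@np.array(X)+d["t"]);return p[:2]/p[2]
E
python3 - <<'E'
from h import *
np.set_printoptions(precision=4,suppress=True)
d=np.load("top0.npz")
A=lambda x,y,z:ray(d,130+(x-1.5)/4,130+(y-1.5)/4,z)
B=lambda x,y,z:ray(d,315+(x-2)/5,155+(y-2)/5,z)
for n,p in dict(nozzle=A(48,148,.174),captop=A(58,146,.142),botbase=A(101,174,0),post=A(771,232,.08),pivot=A(346,270,.1),eye=A(737,457,.093),knob=A(428,306,.163),pin=A(75,426,.08),blkA=A(8,393,.044),blkB=A(119,392,.044),blkC=A(119,462,.044),rib2f=A(500,240,.084),rib2r=A(489,122,.084),rib3f=A(616,228,.084),rib3r=A(605,112,.084),cup=B(246,79,.061),cup2=B(404,103,.061),drop=B(222,402,.102),blue=B(309,495,.102)).items(): print(n,p)
E
```

```text
nozzle [0.6159 0.3237 0.174 ]
captop [0.6226 0.3258 0.142 ]
botbase [0.6247 0.3315 0.    ]
post [ 0.5709 -0.176   0.08  ]
pivot [0.5407 0.131  0.1   ]
eye [ 0.4071 -0.1487  0.093 ]
knob [0.51   0.0681 0.163 ]
pin [0.4298 0.3269 0.08  ]
blkA [0.4546 0.3861 0.044 ]
blkB [0.4553 0.3044 0.044 ]
blkC [0.4036 0.3036 0.044 ]
rib2f [0.5643 0.0216 0.084 ]
rib2r [0.6507 0.0298 0.084 ]
rib3f [ 0.5732 -0.0626  0.084 ]
rib3r [ 0.6583 -0.0548  0.084 ]
cup [ 0.6249 -0.3022  0.061 ]
cup2 [ 0.6107 -0.3965  0.061 ]
drop [ 0.4323 -0.2771  0.102 ]
blue [ 0.3794 -0.3261  0.102 ]
```

```bash
cat > g.py <<'E'
import sys,numpy as np
from scipy.spatial.transform import Rotation as Ro
from bench import robot
# usage: g.py x y zgrasp  -> shift in 40mm units along tool axes, for the grasp point; plus turn to yaw 95.5 down
s=robot.state();R=Ro.from_euler('xyz',s["orientation"],degrees=True)
T=np.array([float(a) for a in sys.argv[1:4]])+[0,0,robot.pinch_z]
W=Ro.from_euler('xyz',[180,0,95.5],degrees=True)
np.set_printoptions(precision=3,suppress=True)
print("shift",R.inv().apply(T-s["eef_pos"])/.04,"turn",(R.inv()*W).as_rotvec(degrees=True),"pos",s["eef_pos"],"t",s["time_s"],"F",s["contact_force"],"gap",s["finger_gap"],s["gripper_force"])
E
python3 g.py 0.6225 0.327 0.24
```

```text
shift [-11.529  -2.345   0.236] turn [-0.067  0.041 63.196] pos [0.227 0.582 0.303] t 0.1 F [ 0.232 -0.558 -0.002] gap 0.0852383552752704 0.0
```

```bash
python3 -m creep '{"deltas":[85,-6,-1.2,0.1,0,0,63.2,85,-6,-1.2,0.1,0,0,63.2,85,-6,-1.2,0.1,0,0,63.2,85,-6,-1.2,0.1,0,0,63.2,85,-6,-1.2,0.1,0,0,63.2,85,-6,-1.2,0.1,0,0,63.2,85,-6,-1.2,0.1,0,0,63.2,85,-6,-1.2,0.1,0,0,63.2,85,-6,-1.2,0.1,0,0,63.2,85,-6,-1.2,0.1,0,0,63.2]}' 60; python3 g.py 0.6225 0.327 0.24
```

```text
time_s: 0.93
eef_pos: [0.4334, 0.4499, 0.2994]
orientation: [-180.0, 0.0, 95.2]
contact_force: [0.4, -0.3, 0.4]
finger_gap: 0.0855
gripper_force: 0.0
shift [-3.487  4.43   0.136] turn [-0.042  0.032 -0.314] pos [0.433 0.45  0.299] t 0.9333 F [ 0.351 -0.307  0.383] gap 0.08553887869810675 0.0
```

```bash
python3 -m creep '{"deltas":[85,-3.49,4.43,0.14,0,0,-0.3,85,-3.49,4.43,0.14,0,0,-0.3,85,-3.49,4.43,0.14,0,0,-0.3,85,-3.49,4.43,0.14,0,0,-0.3,85,-3.49,4.43,0.14,0,0,-0.3,85,-3.49,4.43,0.14,0,0,-0.3,85,-3.49,4.43,0.14,0,0,-0.3,85,-3.49,4.43,0.14,0,0,-0.3,85,-3.49,4.43,0.14,0,0,-0.3]}'; python3 g.py 0.6225 0.327 0.138
python3 - <<'E'
from bench import cams
from h import *
d=cams.get_image("wrist");np.savez("w1.npz",**d)
cv2.imwrite("pics/w1.png",cv2.resize(d["frame"][:,:,::-1],(800,600),interpolation=cv2.INTER_CUBIC));print(-d["R"].T@d["t"])
for p in([.6225,.327,.174],[.6225,.327,.142],[.6225,.327,0]):print(proj(d,p)*800/560)
E
```

```text
time_s: 1.68
eef_pos: [0.6219, 0.3291, 0.2939]
orientation: [-179.9, -0.0, 95.9]
contact_force: [-0.2, -0.3, 0.2]
finger_gap: 0.0849
gripper_force: 0.0
shift [-0.054  0.012  2.55 ] turn [-0.072 -0.006  0.41 ] pos [0.622 0.329 0.294] t 1.6833 F [-0.249 -0.275  0.179] gap 0.08492332489580542 0.0
[0.61300764 0.40769599 0.36438898]
[388.91223891 337.50570027]
[388.52703599 310.46705128]
[387.57836605 243.87681476]
```

View pics/w1.png

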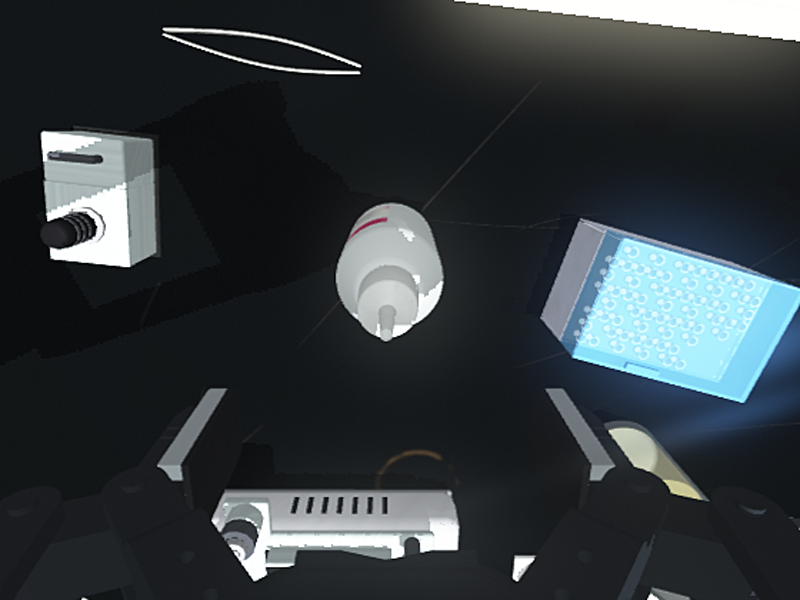

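```bash
python3 -m creep '{"deltas":[85,-0.05,0,0.9,0,0,0.4,85,-0.05,0,1.8,0,0,0.4,85,-0.05,0,2.5,0,0,0.4,85,-0.05,0,2.57,0,0,0.4,85,-0.05,0,2.57,0,0,0.4,25,-0.05,0,2.57,0,0,0.4,25,-0.05,0,2.57,0,0,0.4,25,-0.05,0,2.57,0,0,0.4,25,-0.05,0,2.57,0,0,0.4,25,-0.05,0,2.57,0,0,0.4]}' 60; python3 -m creep '{"deltas":[20,0,0,0,0,0,0,20,0,0,0,0,0,0,20,0,0,0,0,0,0,20,0,0,0,0,0,0,20,0,0,0,0,0,0,20,0,0,0,0,0,0]}' 60;  python3 g.py 0.6225 0.327 0.138
```

```text
time_s: 2.57
eef_pos: [0.6238, 0.3268, 0.1933]
orientation: [179.9, -0.1, 95.4]
contact_force: [0.3, 0.9, 5.8]
finger_gap: 0.0278
gripper_force: 58.8
time_s: 3.07
eef_pos: [0.6239, 0.3268, 0.1934]
orientation: [179.9, -0.1, 95.4]
contact_force: [-0.7, 0.2, 7.2]
finger_gap: 0.0276
gripper_force: 59.3
shift [ 0.008 -0.035  0.036] turn [ 0.136 -0.068 -0.112] pos [0.624 0.327 0.193] t 3.0667 F [-0.651  0.18   7.245] gap 0.027624438877541988 59.28646808511985
```

```bash
python3 -m creep '{"deltas":[20,0,0,-0.2,0,0,0,20,0,0,-0.6,0,0,0,20,0,0,-1.1,0,0,0,20,0,0,-1.7,0,0,0,20,0,0,-2.3,0,0,0,20,0,0,-2.8,0,0,0,20,0,0,-3.2,0,0,0,20,0,0,-3.4,0,0,0,20,0,0,-3.5,0,0,0,20,0,0,-3.5,0,0,0]}' 90;  python3 g.py 0.6136 -0.017 0.206
```

```text
time_s: 3.9
eef_pos: [0.6232, 0.3264, 0.332]
orientation: [180.0, -0.0, 95.4]
contact_force: [1.0, -0.5, -3.3]
finger_gap: 0.0263
gripper_force: 88.8
shift [-8.524 -1.047  1.799] turn [ 0.03  -0.009 -0.104] pos [0.623 0.326 0.332] t 3.9 F [ 0.965 -0.504 -3.267] gap 0.02629525220114318 88.7967983631097
```

```bash
python3 -m creep '{"deltas":[20,-0.1,0,0,0,0,0,20,-0.3,0,0,0,0,0,20,-0.6,-0.1,0,0,0,0,20,-1,-0.15,0,0,0,0,20,-1.5,-0.2,0,0,0,0,20,-2,-0.3,0,0,0,0,20,-2.5,-0.4,0,0,0,0,20,-3.1,-0.5,0,0,0,0,20,-3.7,-0.6,0,0,0,0,20,-4.3,-0.7,0,0,0,0]}';python3 -m creep '{"deltas":[20,-0.6,-0.1,0,0,0,0,20,-1.2,-0.2,0,0,0,0,20,-1.7,-0.25,0,0,0,0,20,-2.2,-0.3,0,0,0,0,20,-2.7,-0.33,0,0,0,0,20,-3.2,-0.35,0,0,0,0,20,-3.6,-0.35,0,0,0,0,20,-3.9,-0.35,0,0,0,0,20,-4.1,-0.35,0,0,0,0,20,-4.22,-0.35,0,0,0,0]}';python3 -m creep '{"deltas":[20,0,0,0,0,0,0,20,0,0,0,0,0,0,20,0,0,0,0,0,0]}';  python3 g.py 0.6136 -0.017 0.206
python3 - <<'E'
from bench import cams
from h import *
d=cams.get_image("wrist");np.savez("w2.npz",**d)
cv2.imwrite("pics/w2.png",cv2.resize(d["frame"][:,:,::-1],(800,600),interpolation=cv2.INTER_CUBIC))
c=np.array([.6136,-.017]);a=np.radians(5.5);R=np.array([[np.cos(a),-np.sin(a)],[np.sin(a),np.cos(a)]])
for n,l in dict(post=(-.058,-.155,.08),pivot=(-.058,.155,.1),c0=(0,0,.068),ribL1=(-.04,.126,.084),ribLM=(-.04,.0425,.084)).items():print(n,proj(d,[*(c+R@l[:2]),l[2]])*800/560)
E
```

```text
time_s: 4.73
eef_pos: [0.6107, 0.1499, 0.3312]
orientation: [-180.0, 0.0, 95.4]
contact_force: [-0.5, -1.2, -2.3]
finger_gap: 0.0265
gripper_force: 88.8
time_s: 5.57
eef_pos: [0.6131, -0.0183, 0.3314]
orientation: [-180.0, 0.0, 95.3]
contact_force: [0.1, 0.5, -2.1]
finger_gap: 0.0268
gripper_force: 88.8
time_s: 5.82
eef_pos: [0.6133, -0.0162, 0.3314]
orientation: [-180.0, -0.0, 95.4]
contact_force: [0.2, -0.3, -2.3]
finger_gap: 0.0269
gripper_force: 88.8
shift [-0.022  0.005  1.788] turn [-0.008 -0.018 -0.072] pos [ 0.613 -0.016  0.331] t 5.8167 F [ 0.209 -0.302 -2.278] gap 0.026883666816149877 88.8170874590196
post [309.73052473 458.43788414]
pivot [275.06596062 -24.52135283]
c0 [387.01106931 251.99486858]
ribL1 [316.21783148  41.97277745]
ribLM [322.29067052 191.13374632]
```

View pics/w2.png

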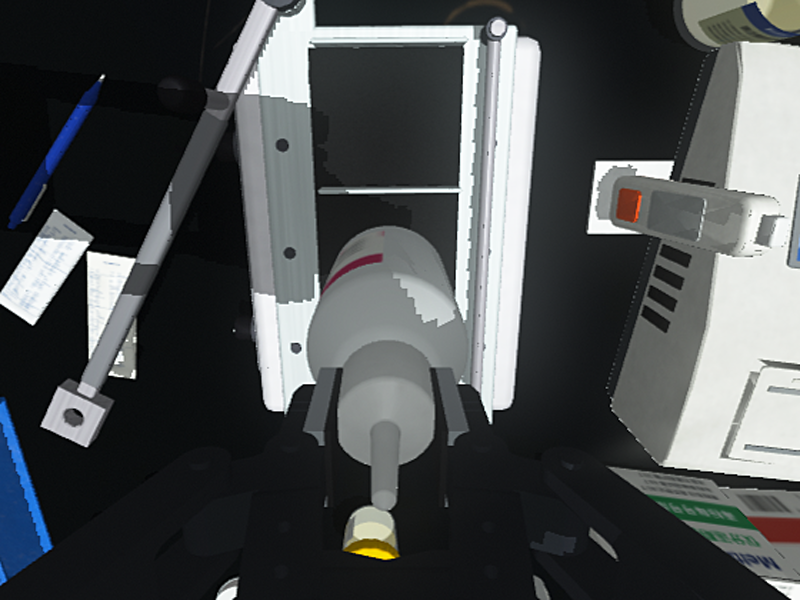

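```bash
python3 -m creep '{"deltas":[20,-0.02,0,0.2,0,0,0,20,-0.02,0,0.5,0,0,0,20,-0.02,0,0.9,0,0,0,20,-0.02,0,1.3,0,0,0,20,-0.02,0,1.55,0,0,0,20,-0.02,0,1.65,0,0,0,20,-0.02,0,1.7,0,0,0,20,-0.02,0,1.72,0,0,0,20,-0.02,0,1.74,0,0,0,20,-0.02,0,1.74,0,0,0]}';python3 -m creep '{"deltas":[20,0,0,0,0,0,0,20,0,0,0,0,0,0]}'
```

```text
time_s: 6.7
eef_pos: [0.6139, -0.0176, 0.2625]
orientation: [179.9, 0.0, 95.4]
contact_force: [1.1, -0.1, -2.9]
finger_gap: 0.0266
gripper_force: 88.8
time_s: 6.87
eef_pos: [0.6137, -0.0176, 0.2624]
orientation: [179.9, 0.0, 95.4]
contact_force: [-0.7, -0.1, -2.5]
finger_gap: 0.0262
gripper_force: 88.8
```

Still hanging; lower about 1 mm at a time until contact.

```bash
for i in 1 2; do python3 -m creep '{"deltas":[20,0,0,0.02,0,0,0,20,0,0,0.02,0,0,0,20,0,0,0.02,0,0,0]}'; done
```

```text
time_s: 7.12
eef_pos: [0.6137, -0.0176, 0.2616]
orientation: [180.0, 0.0, 95.4]
contact_force: [-0.5, -0.0, 0.2]
finger_gap: 0.0264
gripper_force: 89.2
time_s: 7.37
eef_pos: [0.6139, -0.0177, 0.2615]
orientation: [179.9, 0.0, 95.4]
contact_force: [-3.1, -0.1, 8.6]
finger_gap: 0.0267
gripper_force: 90.2
```

```bash
python3 -m creep '{"deltas":[85,0,0,-0.02,0,0,0,85,0,0,-0.02,0,0,0,85,0,0,-0.02,0,0,0,85,0,0,-0.02,0,0,0,85,0,0,-0.02,0,0,0,85,0,0,-0.5,0,0,0,85,0,0,-1.2,0,0,0,85,0,0,-1.9,0,0,0,85,0,0,-1.9,0,0,0]}'; python3 g.py 0.6249 -0.3022 0.2
```

```text
time_s: 8.12
eef_pos: [0.6157, -0.0177, 0.3419]
orientation: [179.5, 0.1, 95.4]
contact_force: [1.1, 0.2, -0.1]
finger_gap: 0.0853
gripper_force: 0.0
shift [-7.101 -0.457  2.203] turn [ 0.452  0.056 -0.103] pos [ 0.616 -0.018  0.342] t 8.1167 F [ 1.115  0.205 -0.114] gap 0.08527333960984926 0.0
```

```bash
python3 -m creep '{"deltas":[85,-7.1,-0.46,0,0,0,0,85,-7.1,-0.46,0,0,0,0,85,-7.1,-0.46,0,0,0,0,85,-7.1,-0.46,0,0,0,0,85,-7.1,-0.46,1,0,0,0,85,-7.1,-0.46,2.2,0,0,0,85,-7.1,-0.46,2.2,0,0,0,85,-7.1,-0.46,2.2,0,0,0,85,-7.1,-0.46,2.2,0,0,0,85,-7.1,-0.46,2.2,0,0,0]}'; python3 g.py 0.6249 -0.3022 0.053
python3 - <<'E'
from bench import cams
from h import *
d=cams.get_image("wrist");np.savez("w3.npz",**d)
cv2.imwrite("pics/w3.png",cv2.resize(d["frame"][:,:,::-1],(800,600),interpolation=cv2.INTER_CUBIC))
for p in([.6249,-.3022,.061],[.6249,-.3022,0]):print(proj(d,p)*800/560)
E
```

```text
time_s: 8.95
eef_pos: [0.621, -0.3027, 0.2464]
orientation: [-179.9, -0.1, 95.3]
contact_force: [0.4, 0.2, 0.4]
finger_gap: 0.0849
gripper_force: 0.0
shift [-0.003  0.106  3.488] turn [-0.144 -0.1   -0.21 ] pos [ 0.621 -0.303  0.246] t 8.95 F [0.424 0.209 0.445] gap 0.08486825463411227 0.0
[395.31155564 285.19014694]
[393.75753037 257.21888935]
```

View pics/w3.png

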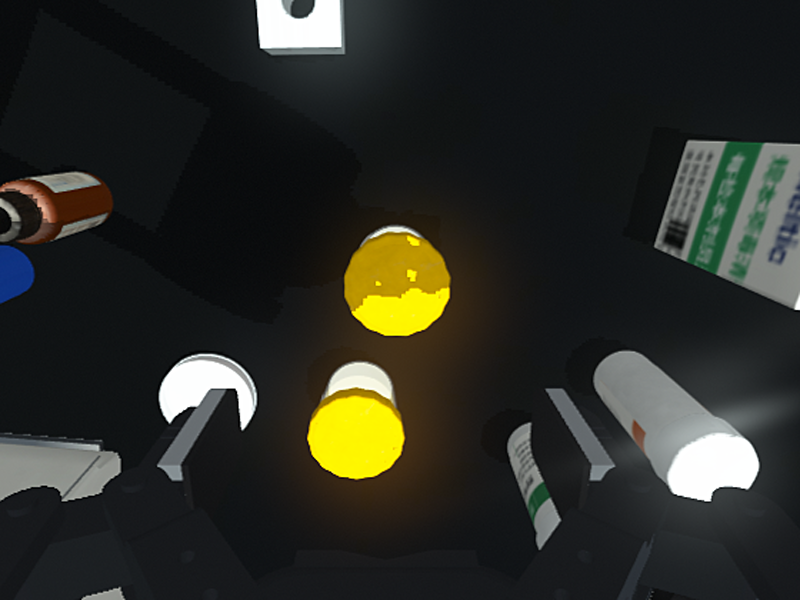

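```bash
python3 -m creep '{"deltas":[85,0,0.1,0.9,0,0,0,85,0,0.1,1.8,0,0,0,85,0,0.1,2.6,0,0,0,85,0,0.1,3.3,0,0,0,85,0,0.1,3.48,0,0,0,85,0,0.1,3.48,0,0,0,85,0,0.1,3.48,0,0,0,50,0,0.1,3.48,0,0,0,50,0,0.1,3.48,0,0,0,50,0,0.1,3.48,0,0,0]}' 30; python3 -m creep '{"deltas":[48,0,0,0,0,0,0,48,0,0,0,0,0,0,48,0,0,0,0,0,0,48,0,0,0,0,0,0]}' 50; python3 -m creep '{"deltas":[48,0,0,-0.2,0,0,0,48,0,0,-0.6,0,0,0,48,0,0,-1.2,0,0,0,48,0,0,-2,0,0,0,48,0,0,-2.8,0,0,0,48,0,0,-3.5,0,0,0,48,0,0,-4.1,0,0,0,48,0,0,-4.7,0,0,0,48,0,0,-5,0,0,0,48,0,0,-5,0,0,0]}' 50;python3 g.py 0.6055 0.0676 0.121
```

```text
time_s: 9.83
eef_pos: [0.6269, -0.3022, 0.1114]
orientation: [179.8, 0.1, 95.4]
contact_force: [-1.5, -0.2, 10.7]
finger_gap: 0.0544
gripper_force: 29.5
time_s: 10.17
eef_pos: [0.6269, -0.3023, 0.1116]
orientation: [179.8, 0.1, 95.4]
contact_force: [-1.6, 0.8, 9.4]
finger_gap: 0.0533
gripper_force: 51.2
time_s: 11.0
eef_pos: [0.627, -0.3023, 0.3132]
orientation: [179.7, 0.2, 95.4]
contact_force: [0.2, -0.6, -0.1]
finger_gap: 0.0534
gripper_force: 52.8
shift [9.267 0.317 3.431] turn [ 0.298  0.181 -0.107] pos [ 0.627 -0.302  0.313] t 11.0 F [ 0.25  -0.585 -0.062] gap 0.05344186723225897 52.792295875697164
```

```bash
python3 -m creep '{"deltas":[48,0,0,-0.3,0,0,0,48,0.1,0,-0.9,0,0,0,48,0.3,0,-1.6,0,0,0,48,0.6,0,-2.1,0,0,0,48,1.1,0.1,-2.2,0,0,0,48,1.7,0.1,-2.2,0,0,0,48,2.3,0.1,-2.2,0,0,0,48,2.9,0.1,-2.2,0,0,0,48,3.5,0.2,-2.2,0,0,0,48,4.2,0.2,-2.2,0,0,0]}';python3 -m creep '{"deltas":[48,0.6,0,0,0,0,0,48,1.2,0,0,0,0,0,48,1.8,0.1,0,0,0,0,48,2.4,0.1,0,0,0,0,48,3,0.1,0,0,0,0,48,3.6,0.1,0,0,0,0,48,4.2,0.1,0,0,0,0,48,4.6,0.1,0,0,0,0,48,4.9,0.1,0,0,0,0,48,5.05,0.1,0,0,0,0]}';python3 -m creep '{"deltas":[48,0,0,0,0,0,0,48,0,0,0,0,0,0,48,0,0,0,0,0,0,48,0,0,0,0,0,0]}';python3 g.py 0.6055 0.0676 0.126
python3 - <<'E'
from bench import cams
from h import *
d=cams.get_image("wrist");np.savez("w4.npz",**d)
cv2.imwrite("pics/w4.png",cv2.resize(d["frame"][:,:,::-1],(800,600),interpolation=cv2.INTER_CUBIC))
E
```

```text
time_s: 11.83
eef_pos: [0.6177, -0.1329, 0.3956]
orientation: [-179.9, -0.0, 95.4]
contact_force: [0.2, 0.7, -0.9]
finger_gap: 0.0535
gripper_force: 52.8
time_s: 12.67
eef_pos: [0.6025, 0.0691, 0.396]
orientation: [-179.9, -0.0, 95.5]
contact_force: [0.4, -0.2, -1.1]
finger_gap: 0.0534
gripper_force: 52.8
time_s: 13.0
eef_pos: [0.6031, 0.0669, 0.397]
orientation: [-180.0, 0.0, 95.3]
contact_force: [-0.1, -0.4, -1.0]
finger_gap: 0.0537
gripper_force: 52.8
shift [0.014 0.062 5.427] turn [-0.01   0.014 -0.161] pos [0.603 0.067 0.397] t 13.0 F [-0.096 -0.44  -0.97 ] gap 0.053707167454952735 52.79087230985169
```

View pics/w4.png

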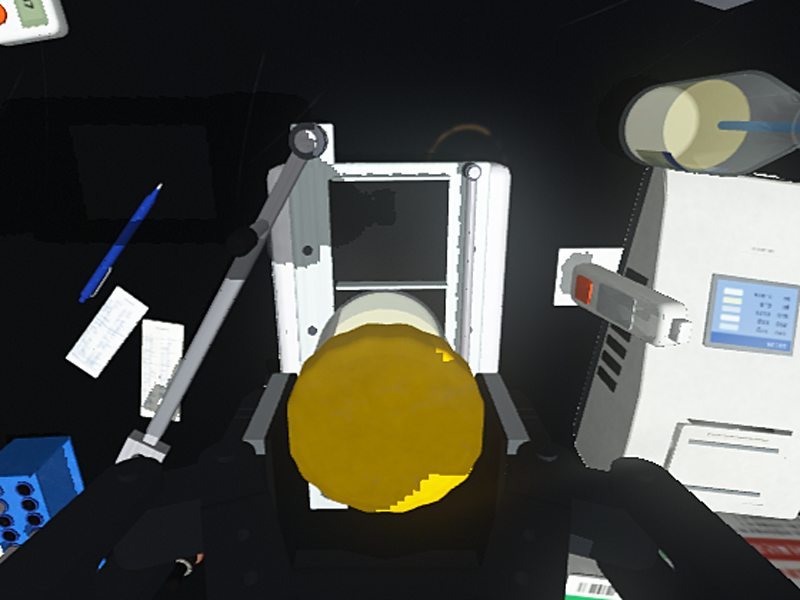

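```bash
python3 -m creep '{"deltas":[48,0.01,0.06,0.3,0,0,0,48,0.01,0.06,0.9,0,0,0,48,0.01,0.06,1.6,0,0,0,48,0.01,0.06,2.4,0,0,0,48,0.01,0.06,3.2,0,0,0,48,0.01,0.06,4,0,0,0,48,0.01,0.06,4.6,0,0,0,48,0.01,0.06,5,0,0,0,48,0.01,0.06,5.25,0,0,0,48,0.01,0.06,5.35,0,0,0]}';python3 -m creep '{"deltas":[48,0,0,0,0,0,0,48,0,0,0,0,0,0,48,0,0,0.03,0,0,0,48,0,0,0.03,0,0,0,48,0,0,0.03,0,0,0]}';python3 -m creep '{"deltas":[48,0,0,0.03,0,0,0,48,0,0,0.03,0,0,0,48,0,0,0.03,0,0,0]}'
```

```text
time_s: 13.88
eef_pos: [0.6045, 0.068, 0.1809]
orientation: [-179.8, 0.0, 95.4]
contact_force: [0.1, 0.8, -1.0]
finger_gap: 0.0536
gripper_force: 52.8
time_s: 14.3
eef_pos: [0.6058, 0.0684, 0.1828]
orientation: [179.9, -0.0, 95.4]
contact_force: [0.6, 1.3, -1.4]
finger_gap: 0.0538
gripper_force: 52.8
time_s: 14.55
eef_pos: [0.6054, 0.0684, 0.1808]
orientation: [180.0, -0.0, 95.4]
contact_force: [0.1, -0.8, -0.3]
finger_gap: 0.0535
gripper_force: 52.8
```

```bash
for i in 1 2; do python3 -m creep '{"deltas":[48,0,0,0.025,0,0,0,48,0,0,0.025,0,0,0,48,0,0,0.025,0,0,0]}'; done
```

```text
time_s: 14.8
eef_pos: [0.6055, 0.0684, 0.1798]
orientation: [180.0, 0.0, 95.4]
contact_force: [-0.2, 0.5, 1.5]
finger_gap: 0.0535
gripper_force: 52.9
time_s: 15.05
eef_pos: [0.6055, 0.0685, 0.1797]
orientation: [180.0, -0.0, 95.4]
contact_force: [-2.9, -0.6, 9.4]
finger_gap: 0.0536
gripper_force: 53.7
```

```bash
python3 -m creep '{"deltas":[85,0,0,-0.02,0,0,0,85,0,0,-0.02,0,0,0,85,0,0,-0.02,0,0,0,85,0,0,-0.02,0,0,0,85,0,0,-0.02,0,0,0,85,0,0,-1,0,0,0,85,0,0,-2,0,0,0,85,0,0,-3,0,0,0,85,0,0,-4.6,0,0,0,85,0,0,-4.6,0,0,0]}'; python3 g.py 0.4323 -0.2771 0.2
```

```text
time_s: 15.88
eef_pos: [0.6064, 0.0685, 0.3678]
orientation: [179.7, -0.0, 95.4]
contact_force: [1.1, 0.1, -0.3]
finger_gap: 0.0847
gripper_force: 0.0
shift [-8.193 -5.161  2.819] turn [ 0.311 -0.006 -0.1  ] pos [0.606 0.069 0.368] t 15.8833 F [ 1.149  0.053 -0.251] gap 0.08471787965413813 0.0
```

```bash
python3 -m creep '{"deltas":[85,-8.2,-5.16,0,0,0,0,85,-8.2,-5.16,0,0,0,0,85,-8.2,-5.16,0,0,0,0,85,-8.2,-5.16,0,0,0,0,85,-8.2,-5.16,0,0,0,0,85,-8.2,-5.16,0,0,0,0,85,-8.2,-5.16,0,0,0,0,85,-8.2,-5.16,0,0,0,0,85,-8.2,-5.16,0,0,0,0,85,-8.2,-5.16,0,0,0,0]}'; python3 g.py 0.4323 -0.2771 0.2
```

```text
time_s: 16.72
eef_pos: [0.4283, -0.2813, 0.3628]
orientation: [-179.9, 0.1, 95.3]
contact_force: [0.3, 0.2, -0.0]
finger_gap: 0.0849
gripper_force: 0.0
shift [0.1   0.111 2.721] turn [-0.052  0.094 -0.239] pos [ 0.428 -0.281  0.363] t 16.7167 F [ 0.34   0.236 -0.03 ] gap 0.08489634120610869 0.0
```

```bash
python3 -m creep '{"deltas":[60,0.1,0.11,0.9,0,0,0,60,0.1,0.11,1.8,0,0,0,60,0.1,0.11,2.7,0,0,0,60,0.1,0.11,2.7,0,0,0,60,0.1,0.11,2.7,0,0,0,60,0.1,0.11,2.7,0,0,0,60,0.1,0.11,2.7,0,0,0]}'; python3 g.py 0.4323 -0.2771 0.056
python3 - <<'E'
from bench import cams
from h import *
d=cams.get_image("wrist");np.savez("w5.npz",**d)
cv2.imwrite("pics/w5.png",cv2.resize(d["frame"][:,:,::-1],(800,600),interpolation=cv2.INTER_CUBIC))
for p in([.4323,-.2771,.102],[.4323,-.2771,.0],):print(proj(d,p)*800/560)
E
```

```text
time_s: 17.3
eef_pos: [0.436, -0.2737, 0.257]
orientation: [179.8, 0.1, 95.4]
contact_force: [0.3, 0.4, 1.2]
finger_gap: 0.06
gripper_force: 0.0
shift [-0.067 -0.111  3.678] turn [ 0.16   0.123 -0.084] pos [ 0.436 -0.274  0.257] t 17.3 F [0.343 0.421 1.167] gap 0.06002678445746451 0.0
[377.94296763 309.31630012]
[379.61905749 256.51657628]
```

View pics/w5.png

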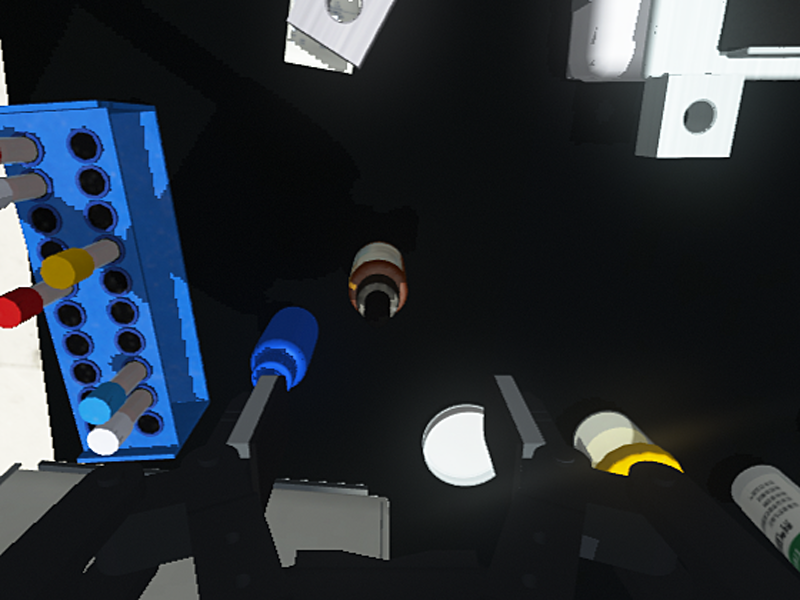

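```bash
python3 -m creep '{"deltas":[60,-0.06,-0.1,0.4,0,0,0,60,-0.06,-0.1,0.9,0,0,0,60,-0.06,-0.1,1.2,0,0,0,60,-0.06,-0.1,1.2,0,0,0]}'; python3 g.py 0.4323 -0.2771 0.056
```

```text
time_s: 17.68
eef_pos: [0.4306, -0.2756, 0.2061]
orientation: [-179.9, -0.0, 95.4]
contact_force: [-0.4, 0.9, -0.2]
finger_gap: 0.0601
gripper_force: 0.0
shift [-0.042  0.041  2.405] turn [-0.053 -0.04  -0.096] pos [ 0.431 -0.276  0.206] t 17.6833 F [-0.358  0.926 -0.232] gap 0.06011567155405117 0.0
```

```bash
python3 -m creep '{"deltas":[60,-0.03,0.01,0.7,0,0,0,60,-0.03,0.01,1.4,0,0,0,60,-0.03,0.01,2.1,0,0,0,60,-0.03,0.01,2.4,0,0,0,60,-0.03,0.01,2.4,0,0,0,60,-0.03,0.01,2.4,0,0,0,28,-0.03,0.01,2.4,0,0,0,28,-0.03,0.01,2.4,0,0,0,28,-0.03,0.01,2.4,0,0,0,28,-0.03,0.01,2.4,0,0,0]}' 25; python3 -m creep '{"deltas":[25,0,0,0,0,0,0,25,0,0,0,0,0,0,25,0,0,0,0,0,0,25,0,0,0,0,0,0]}' 40; python3 -m creep '{"deltas":[25,0,0,-0.2,0,0,0,25,0,0,-0.6,0,0,0,25,0,0,-1.2,0,0,0,25,0,0,-2,0,0,0,25,0,0,-2.8,0,0,0,25,0,0,-3.4,0,0,0,25,0,0,-3.7,0,0,0,25,0,0,-3.9,0,0,0,25,0,0,-4,0,0,0,25,0,0,-4,0,0,0]}' 40;python3 g.py 0.6217 -0.1016 0.125
```

```text
time_s: 18.52
eef_pos: [0.4324, -0.2777, 0.1124]
orientation: [179.9, 0.1, 95.4]
contact_force: [-0.5, -0.9, 6.9]
finger_gap: 0.0312
gripper_force: 24.2
time_s: 18.85
eef_pos: [0.4325, -0.2777, 0.1125]
orientation: [179.9, 0.1, 95.4]
contact_force: [-0.5, 0.5, 8.7]
finger_gap: 0.031
gripper_force: 38.8
time_s: 19.68
eef_pos: [0.4316, -0.2771, 0.2715]
orientation: [179.9, 0.0, 95.4]
contact_force: [-0.2, 0.4, -0.5]
finger_gap: 0.0305
gripper_force: 40.0
shift [3.923 5.143 2.316] turn [ 0.052  0.043 -0.099] pos [ 0.432 -0.277  0.271] t 19.6833 F [-0.173  0.383 -0.463] gap 0.030539908027819737 40.00922106031794
```

```bash
python3 -m creep '{"deltas":[25,0.1,0.15,0,0,0,0,25,0.4,0.5,0,0,0,0,25,0.8,1,0,0,0,0,25,1.3,1.7,0,0,0,0,25,1.9,2.5,0,0,0,0,25,2.5,3.3,0,0,0,0,25,3.1,4.1,0,0,0,0,25,3.5,4.7,0,0,0,0,25,3.8,5,0,0,0,0,25,3.92,5.14,0,0,0,0]}'; python3 -m creep '{"deltas":[25,0,0,0,0,0,0,25,0,0,0,0,0,0,25,0,0,0,0,0,0,25,0,0,0,0,0,0]}';python3 g.py 0.6217 -0.1016 0.1266
```

```text
time_s: 20.52
eef_pos: [0.6224, -0.0993, 0.269]
orientation: [-179.9, -0.1, 95.5]
contact_force: [-0.4, -0.9, -1.5]
finger_gap: 0.0306
gripper_force: 40.0
time_s: 20.85
eef_pos: [0.6205, -0.1028, 0.2707]
orientation: [-180.0, 0.0, 95.3]
contact_force: [0.0, -0.2, 0.1]
finger_gap: 0.0307
gripper_force: 40.0
shift [0.027 0.035 2.255] turn [-0.031  0.007 -0.187] pos [ 0.62  -0.103  0.271] t 20.85 F [ 0.027 -0.242  0.136] gap 0.030736568998441592 40.01065781281795
```

```bash
python3 -m creep '{"deltas":[25,0.02,0.03,0.2,0,0,0,25,0.02,0.03,0.5,0,0,0,25,0.02,0.03,1,0,0,0,25,0.02,0.03,1.5,0,0,0,25,0.02,0.03,1.9,0,0,0,25,0.02,0.03,2.1,0,0,0,25,0.02,0.03,2.17,0,0,0,25,0.02,0.03,2.2,0,0,0,25,0.02,0.03,2.2,0,0,0,25,0.02,0.03,2.2,0,0,0]}'; for i in 1 2 3; do python3 -m creep '{"deltas":[25,0,0,0.025,0,0,0,25,0,0,0.025,0,0,0,25,0,0,0.025,0,0,0]}'; done
```

```text
time_s: 21.68
eef_pos: [0.6231, -0.1009, 0.1836]
orientation: [179.9, 0.0, 95.4]
contact_force: [0.9, -0.5, 0.1]
finger_gap: 0.0302
gripper_force: 40.0
time_s: 21.93
eef_pos: [0.6228, -0.1008, 0.1822]
orientation: [180.0, 0.0, 95.4]
contact_force: [0.0, 0.2, -1.2]
finger_gap: 0.0307
gripper_force: 40.0
time_s: 22.18
eef_pos: [0.6226, -0.1007, 0.1807]
orientation: [180.0, 0.0, 95.4]
contact_force: [-0.1, 0.4, -0.0]
finger_gap: 0.0303
gripper_force: 40.1
time_s: 22.43
eef_pos: [0.6226, -0.1008, 0.1806]
orientation: [180.0, 0.0, 95.4]
contact_force: [-2.8, 0.2, 7.6]
finger_gap: 0.0308
gripper_force: 40.9
```

```bash
python3 -m creep '{"deltas":[85,0,0,-0.02,0,0,0,85,0,0,-0.02,0,0,0,85,0,0,-0.02,0,0,0,85,0,0,-0.02,0,0,0,85,0,0,-0.02,0,0,0,85,0,0,-1,0,0,0,85,0,0,-2,0,0,0,85,0,0,-3,0,0,0,85,0,0,-3.6,0,0,0,85,0,0,-3.6,0,0,0]}'; python3 g.py 0.51 0.068 0.22
```

```text
time_s: 23.27
eef_pos: [0.6249, -0.1011, 0.3302]
orientation: [179.5, 0.1, 95.4]
contact_force: [0.4, 1.6, -0.3]
finger_gap: 0.0849
gripper_force: 0.0
shift [ 4.483 -2.475  1.373] turn [ 0.532  0.141 -0.103] pos [ 0.625 -0.101  0.33 ] t 23.2667 F [ 0.355  1.624 -0.294] gap 0.08493377388208076 0.0
```

```bash
python3 -m creep '{"deltas":[45,0,-1,0,0,0,0,45,0.5,-2,0,0,0,0,45,1.5,-2.47,0,0,0,0,45,2.5,-2.47,0,0,0,0,45,3.5,-2.47,0.2,0,0,0,45,4.4,-2.47,0.8,0,0,0,45,4.48,-2.47,1.37,0,0,0,45,4.48,-2.47,1.37,0,0,0,45,4.48,-2.47,1.37,0,0,0,45,4.48,-2.47,1.37,0,0,0]}';python3 g.py 0.51 0.068 0.153
python3 - <<'E'
from bench import cams
from h import *
d=cams.get_image("wrist");np.savez("w6.npz",**d)
cv2.imwrite("pics/w6.png",cv2.resize(d["frame"][:,:,::-1],(800,600),interpolation=cv2.INTER_CUBIC))
for p in([.51,.068,.163],[.4071,-.1487,.093]):print(proj(d,p)*800/560)
E
```

```text
time_s: 24.1
eef_pos: [0.5078, 0.0677, 0.2694]
orientation: [180.0, 0.0, 95.4]
contact_force: [-0.7, -0.3, 0.6]
finger_gap: 0.0449
gripper_force: 0.0
shift [0.003 0.056 1.564] turn [ 0.003  0.021 -0.116] pos [0.508 0.068 0.269] t 24.1 F [-0.7   -0.334  0.589] gap 0.04491890086615304 0.0
[393.73811244 346.02559135]
[198.12185955 598.0034968 ]
```

View pics/w6.png

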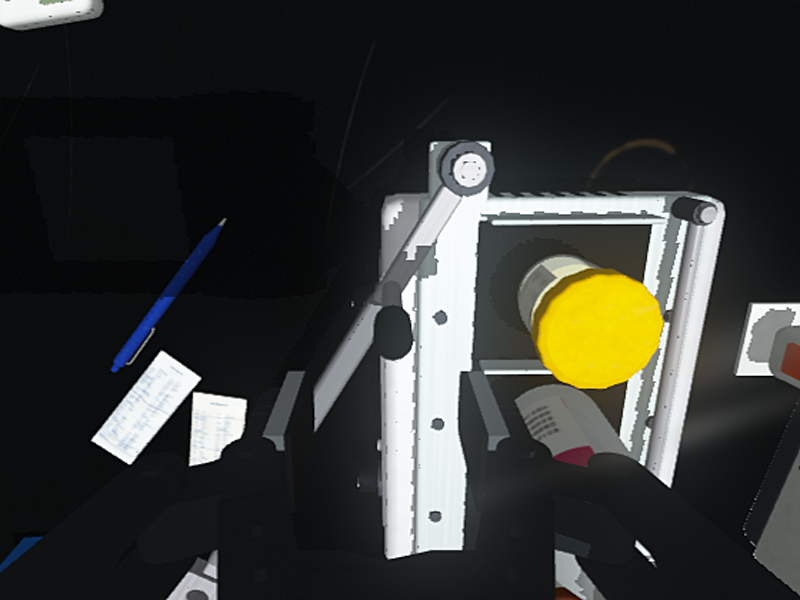

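```bash
python3 -m creep '{"deltas":[45,0.02,0.05,0.6,0,0,0,45,0.02,0.05,1.2,0,0,0,45,0.02,0.05,1.5,0,0,0,45,0.02,0.05,1.5,0,0,0,45,0.02,0.05,1.5,0,0,0,10,0.02,0.05,1.5,0,0,0,10,0.02,0.05,1.5,0,0,0,10,0.02,0.05,1.5,0,0,0,10,0.02,0.05,1.5,0,0,0,10,0.02,0.05,1.5,0,0,0]}' 30; python3 g.py 0.548 0.0616 0.156
```

```text
time_s: 24.98
eef_pos: [0.5102, 0.0693, 0.2103]
orientation: [179.8, 0.0, 95.4]
contact_force: [0.0, -2.3, 8.0]
finger_gap: 0.0147
gripper_force: 29.8
shift [-0.28   0.923  0.013] turn [ 0.152  0.018 -0.094] pos [0.51  0.069 0.21 ] t 24.9833 F [ 0.01  -2.282  7.967] gap 0.014714708681162572 29.825621041077284
```

Knob is pinched. Now swing along the arc (slightly past the stop).

```bash
python3 -m creep '{"deltas":[10,-0.04,0.08,0,0,0,0,10,-0.09,0.17,0,0,0,0,10,-0.13,0.27,0,0,0,0,10,-0.17,0.37,0,0,0,0,10,-0.2,0.48,0,0,0,0,10,-0.23,0.59,0,0,0,0,10,-0.25,0.7,0,0,0,0,10,-0.27,0.79,0,0,0,0,10,-0.28,0.86,0,0,0,0,10,-0.28,0.9,0,0,0,0]}' 30; python3 -m creep '{"deltas":[10,0,0.03,0,0,0,0,10,0,0.05,0,0,0,0,10,0,0.05,0,0,0,0,10,0,0.05,0,0,0,0]}'; python3 g.py 0.548 0.0616 0.156
python3 - <<'E'
from bench import cams
from h import *
d=cams.get_image("top");np.savez("top1.npz",**d)
cv2.imwrite("pics/t1.png",cv2.resize(d["frame"][130:280,130:330,::-1],(800,600),interpolation=cv2.INTER_CUBIC))
E
```

```text
time_s: 25.82
eef_pos: [0.5461, 0.0609, 0.2099]
orientation: [-180.0, 0.1, 95.4]
contact_force: [-5.2, -4.4, 8.6]
finger_gap: 0.015
gripper_force: 29.8
time_s: 26.15
eef_pos: [0.5479, 0.0612, 0.2099]
orientation: [-180.0, 0.1, 95.4]
contact_force: [-4.1, -4.2, 7.7]
finger_gap: 0.0147
gripper_force: 29.6
shift [0.009 0.002 0.   ] turn [-0.015  0.066 -0.056] pos [0.548 0.061 0.21 ] t 26.15 F [-4.069 -4.168  7.654] gap 0.014672917479364856 29.60478134220466
```

View pics/t1.png

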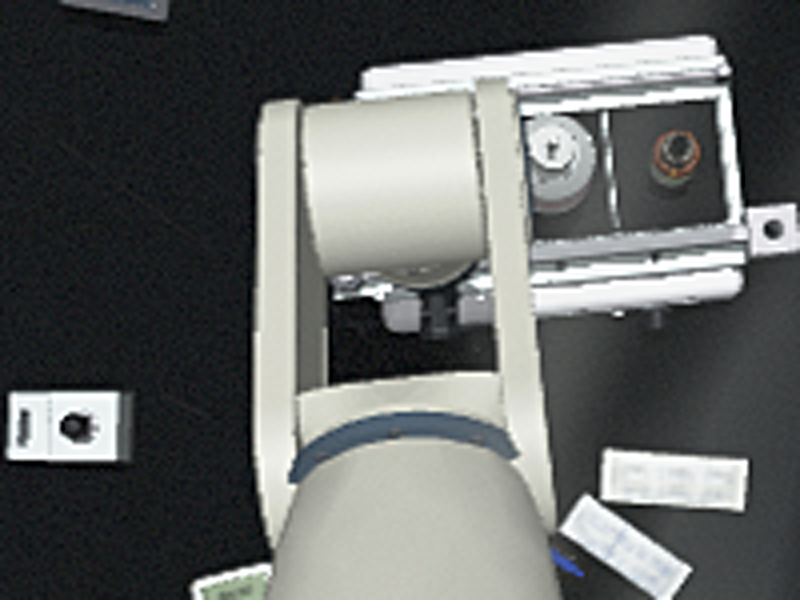

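```bash
python3 -m creep '{"deltas":[10,0,0.05,0,0,0,0,10,0,0.05,0,0,0,0,10,0,0.05,0,0,0,0]}' ; python3 -m creep '{"deltas":[10,0,0.05,0,0,0,0,10,0,0.05,0,0,0,0,10,0,0.05,0,0,0,0]}'
```

```text
time_s: 26.45
eef_pos: [0.5483, 0.0612, 0.2098]
orientation: [-179.8, 0.1, 95.4]
contact_force: [-10.1, -5.2, 13.8]
finger_gap: 0.0149
gripper_force: 30.5
time_s: 26.7
eef_pos: [0.5486, 0.0612, 0.2097]
orientation: [-179.5, 0.1, 95.4]
contact_force: [-17.7, -5.4, 21.7]
finger_gap: 0.0147
gripper_force: 31.6
```

```bash
python3 -m creep '{"deltas":[32,0,-0.03,0,0,0,0,32,0,-0.08,0,0,0,0,32,0,-0.08,0,0,0,0,32,0,-0.08,0,0,0,0,32,0,-0.08,-0.5,0,0,0,32,0,-0.08,-1.2,0,0,0,32,0,-0.08,-2,0,0,0,32,0,-0.08,-2,0,0,0]}' ; python3 g.py 0.4298 0.3269 0.15
```

```text
time_s: 27.37
eef_pos: [0.5518, 0.0622, 0.2946]
orientation: [179.5, -0.0, 95.4]
contact_force: [1.9, 0.2, 1.0]
finger_gap: 0.0323
gripper_force: 0.0
shift [ 6.874 -2.432  2.249] turn [ 0.499 -0.009 -0.098] pos [0.552 0.062 0.295] t 27.3667 F [1.871 0.16  1.007] gap 0.03225540825488399 0.0
```

```bash
python3 -m creep '{"deltas":[50,6.87,-2.4,0,0,0,0,50,6.87,-2.4,0,0,0,0,50,6.87,-2.4,0,0,0,0,50,6.87,-2.4,0,0,0,0,50,6.87,-2.4,0.6,0,0,0,50,6.87,-2.4,1.4,0,0,0,50,6.87,-2.4,2.25,0,0,0,50,6.87,-2.4,2.25,0,0,0,50,6.87,-2.4,2.25,0,0,0,50,6.87,-2.4,2.25,0,0,0]}' 40; python3 -m creep '{"deltas":[50,0,0,0,0,0,0,50,0,0,0,0,0,0,50,0,0,0,0,0,0]}'; python3 g.py 0.4298 0.3269 0.066
python3 - <<'E'
from bench import cams
from h import *
d=cams.get_image("wrist");np.savez("w7.npz",**d)
cv2.imwrite("pics/w7.png",cv2.resize(d["frame"][:,:,::-1],(800,600),interpolation=cv2.INTER_CUBIC))
for p in([.4298,.3269,.08],[.4298,.3269,.044]):print(proj(d,p)*800/560)
E
```

```text
time_s: 28.2
eef_pos: [0.4264, 0.3268, 0.1973]
orientation: [-179.8, 0.1, 95.5]
contact_force: [1.0, 1.0, 0.1]
finger_gap: 0.0501
gripper_force: 0.0
time_s: 28.45
eef_pos: [0.4287, 0.3261, 0.2002]
orientation: [179.9, -0.1, 95.3]
contact_force: [0.0, -0.7, 0.3]
finger_gap: 0.05
gripper_force: 0.0
shift [0.016 0.026 2.008] turn [ 0.121 -0.067 -0.178] pos [0.429 0.326 0.2  ] t 28.45 F [ 0.01  -0.714  0.292] gap 0.049984583148630385 0.0
[389.99994678 331.01514227]
[389.16231353 302.00924828]
```

View pics/w7.png

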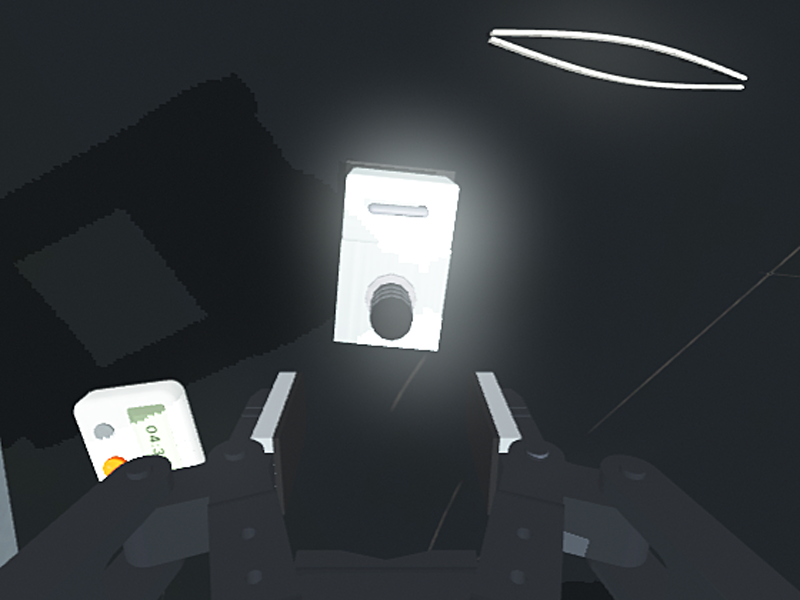

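```bash
python3 - <<'E'
from h import *
d=np.load("w7.npz")
g=lambda u,v,z:ray(d,u*.7,v*.7,z)
a=g(391,318,.08);b=g(390,295,.046);print(a,b)
c=((a+b)/2)
E
python3 g.py 0.4298 0.331 0.066
```

```text
[0.42966865 0.33254858 0.08      ] [0.42978126 0.33106411 0.046     ]
shift [0.118 0.038 2.007] turn [ 0.116 -0.066 -0.178] pos [0.429 0.326 0.2  ] t 28.5 F [-0.342  0.418  0.333] gap 0.04990452501978937 0.0
```

```bash
python3 -m creep '{"deltas":[50,0.13,0.03,0.6,0,0,0,50,0.13,0.03,1.2,0,0,0,50,0.13,0.03,1.7,0,0,0,50,0.13,0.03,1.95,0,0,0,50,0.13,0.03,1.95,0,0,0,50,0.13,0.03,1.95,0,0,0,14,0.13,0.03,1.95,0,0,0,14,0.13,0.03,1.95,0,0,0,14,0.13,0.03,1.95,0,0,0,14,0.13,0.03,1.95,0,0,0]}' 30; python3 -m creep '{"deltas":[12,0,0,0,0,0,0,12,0,0,0,0,0,0,12,0,0,0,0,0,0]}' 60; python3 -m creep '{"deltas":[12,0,0,-0.2,0,0,0,12,0,0,-0.5,0,0,0,12,0,0,-0.9,0,0,0,12,0,0,-1.4,0,0,0,12,0,0,-2,0,0,0,12,0,0,-2.6,0,0,0,12,0,0,-3.1,0,0,0,12,0,0,-3.4,0,0,0,12,0,0,-3.5,0,0,0,12,0,0,-3.5,0,0,0]}' 60; python3 g.py 0.5709 -0.176 0.16
python3 - <<'E'
from bench import cams
from h import *
d=cams.get_image("wrist");np.savez("w8.npz",**d)
cv2.imwrite("pics/w8.png",cv2.resize(d["frame"][:,:,::-1],(800,600),interpolation=cv2.INTER_CUBIC))
E
```

```text
time_s: 29.33
eef_pos: [0.4289, 0.3321, 0.1222]
orientation: [179.9, -0.1, 95.4]
contact_force: [-0.7, -1.9, 6.4]
finger_gap: 0.0168
gripper_force: 29.1
time_s: 29.58
eef_pos: [0.4289, 0.3321, 0.1223]
orientation: [179.9, -0.1, 95.4]
contact_force: [-1.1, -1.9, 7.7]
finger_gap: 0.0163
gripper_force: 58.3
time_s: 30.42
eef_pos: [0.4285, 0.3319, 0.2627]
orientation: [179.9, -0.1, 95.4]
contact_force: [-0.3, 0.4, -1.0]
finger_gap: 0.0161
gripper_force: 58.9
shift [-12.979   2.348   1.208] turn [ 0.123 -0.081 -0.102] pos [0.428 0.332 0.263] t 30.4167 F [-0.335  0.402 -1.007] gap 0.01605281218848549 58.92451075371355
```

View pics/w8.png

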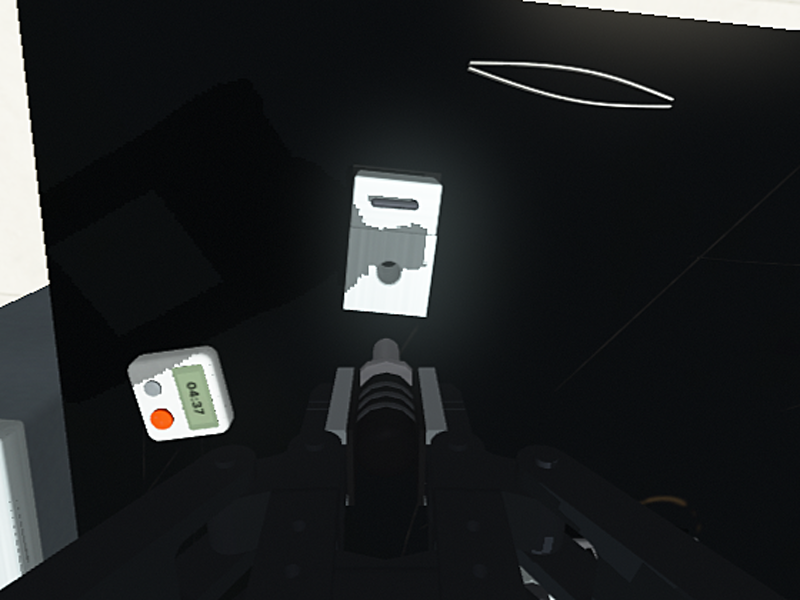

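Run:
```python
from h import *
from scipy.spatial.transform import Rotation as Ro
d=np.load("w8.npz")
g=lambda u,v,z:ray(d,u*.7,v*.7,z)
e=np.array([.4285,.3319,.2627]);R=Ro.from_euler('xyz',[180,0,95.4],degrees=True).as_matrix()
for n,p in dict(tip=g(386,344,.1470),tip2=g(386,349,.1534),coll=g(386,373,.1864),hole=g(389,272,.044)).items():print(n,p,R.T@(p-e)*1e3)
```

```text
tip [0.42828985 0.3289234  0.147     ] [ -2.94361708  -0.48934108 115.7       ]
tip2 [0.42820066 0.32963361 0.1534    ] [ -2.22815969  -0.51130043 109.3       ]
coll [0.42747773 0.33610679 0.1864    ] [ 4.28432725 -0.62184324 76.3       ]
hole [0.43033045 0.33007307 0.044     ] [ -1.99108415   1.65039955 218.7       ]
```

Run:
```python
from h import *
from scipy.spatial.transform import Rotation as Ro
d=np.load("w8.npz");e=np.array([.4285,.3319,.2627]);R=Ro.from_euler('xyz',[180,0,95.4],degrees=True).as_matrix()
P=lambda x,y,h:proj(d,e+R@np.array([x,y,116.3-h])/1e3)
for x0 in(-2,0,2):
  print(x0,"tip",P(x0,0,0),"tip front r3",P(x0+3,0,0),"collar bottom front",P(x0+12,0,38),"coll top front",P(x0+12,0,42),"coll L/R",P(x0,-12,42),P(x0,12,42),"shank",P(x0,-5,20),P(x0,5,20))
f=d["frame"].astype(int).mean(2).astype(int)
print("cols 256-286");
for r in range(230,286,2):print(r,f[r,256:286])
```

```text
-2 tip [271.05176948 238.85246722] tip front r3 [271.05067403 233.98836098] collar bottom front [271.52813633 247.85678868] coll top front [271.59144323 251.64004047] coll L/R [245.41179617 275.52515967] [297.74939142 275.39925035] shank [261.61302131 254.32416031] [280.93911302 254.2800279 ]
0 tip [271.0510403  235.61470239] tip front r3 [271.0499381  230.72064528] collar bottom front [271.52904775 243.85881158] coll top front [271.59262411 247.56097803] coll L/R [245.31288788 271.63031536] [297.85049406 271.50510594] shank [261.58026195 250.80253301] [280.97177761 250.75864538]
2 tip [271.05030663 232.35701632] tip front r3 [271.04919762 227.43273086] collar bottom front [271.52996615 239.83017573] coll top front [271.59381426 243.4498819 ] coll L/R [245.2132206  267.70558354] [297.95237229 267.58108849] shank [261.54728003 247.25698009] [281.00466409 247.21334159]
cols 256-286
230 [34 35 35 35 35 36 35 37 37 37 37 38 37 38 39 38 39 39 40 39 39 39 39 40
 39 40 39 39 39 38]
232 [33 34 33 34 35 35 36 35 36 36 36 36 37 37 36 38 38 37 39 38 39 37 39 38
 38 39 38 40 38 39]
234 [32 33 32
[... 2018 characters left out ...]
1
 39 37 28 21 18 17]
272 [36 42 43 34 19 16 15 16 15 17 18 17 17 18 18 18 18 20 19 18 17 18 15 20
 27 42 44 40 36 27]
274 [48 31 17 17 17 18 18 20 25 28 31 33 38 39 39 40 35 33 35 28 23 21 21 17
 17 17 19 41 47 40]
276 [12 15 20 26 35 39 38 38 38 38 43 42 42 41 43 42 42 40 40 39 38 37 38 39
 34 28 19 15 14 30]
278 [34 39 38 40 41 47 42 33 29 19 13 15 16 15 16 15 15 15 15 18 33 38 45 46
 41 38 37 34 25 17]
280 [41 40 23 13 14 15 16 16 15 17 17 18 17 18 17 18 16 17 17 17 16 16 16 15
 14 16 31 41 38 37]
282 [17 14 15 15 16 20 25 27 35 38 36 37 37 37 37 37 37 36 37 39 36 26 23 19
 16 15 16 13 29 44]
284 [15 23 34 37 37 37 36 37 41 42 43 43 46 40 36 40 43 43 44 42 40 39 36 36
 36 33 25 18 15 11]
```

```bash
python3 -m creep '{"deltas":[12,-0.5,0,0,0,0,0,12,-1.3,0,0,0,0,0,12,-2.2,0,0,0,0,0,12,-3.1,0,0,0,0,0,12,-4,0,0,0,0,0,12,-4.9,0,0,0,0,0,12,-5.8,0,0,0,0,0,12,-6.6,0,0,0,0,0,12,-7.2,0,0,0,0,0,12,-7.5,0,0,0,0,0]}';python3 -m creep '{"deltas":[12,-0.5,0.2,0,0,0,0,12,-1.2,0.5,0,0,0,0,12,-2,0.9,0,0,0,0,12,-2.8,1.3,0,0,0,0,12,-3.6,1.7,0.1,0,0,0,12,-4.4,2,0.2,0,0,0,12,-5,2.2,0.3,0,0,0,12,-5.3,2.32,0.4,0,0,0,12,-5.4,2.36,0.5,0,0,0,12,-5.4,2.36,0.54,0,0,0]}';python3 -m creep '{"deltas":[12,0,0,0,0,0,0,12,0,0,0,0,0,0,12,0,0,0,0,0,0,12,0,0,0,0,0,0,12,0,0,0,0,0,0]}'
python3 - <<'E'
from bench import cams,robot
from h import *
from scipy.spatial.transform import Rotation as Ro
d=cams.get_image("wrist");np.savez("w9.npz",**d)
cv2.imwrite("pics/w9.png",cv2.resize(d["frame"][130:280,170:370,::-1],(800,600),interpolation=cv2.INTER_CUBIC))
s=robot.state();e=s["eef_pos"];R=Ro.from_euler('xyz',s["orientation"],degrees=True).as_matrix();print(e,s["orientation"])
for z in(.093,.08):
  a=(e[2]-z)/R[2,2]*-1
  p=e+R@np.array([-.0033,-.0006,e[2]-z]);q=(proj(d,p)-[170,130])*4+1.5;print("axis at z",z,p,"crop px",q)
print("post est",(proj(d,[.5709,-.176,.093])-[170,130])*4+1.5)
E
```

```text
time_s: 31.3
eef_pos: [0.4556, 0.0305, 0.2599]
orientation: [-179.9, 0.0, 95.3]
contact_force: [0.8, 1.4, -1.2]
finger_gap: 0.0162
gripper_force: 58.9
time_s: 32.13
eef_pos: [0.5701, -0.1732, 0.2376]
orientation: [-179.9, -0.1, 95.3]
contact_force: [0.0, 0.0, -0.8]
finger_gap: 0.0158
gripper_force: 58.9
time_s: 32.55
eef_pos: [0.5707, -0.1725, 0.2397]
orientation: [180.0, 0.0, 95.4]
contact_force: [1.4, -0.2, -0.6]
finger_gap: 0.0161
gripper_force: 58.9
[ 0.57077465 -0.17263471  0.23970856] [1.79970551e+02 1.16972511e-02 9.54359519e+01]
axis at z 0.093 [ 0.57056787 -0.17599938  0.09300039] crop px [402.66506918 369.31763825]
axis at z 0.08 [ 0.57057477 -0.17600139  0.08000039] crop px [402.54002448 342.43126508]
post est [404.68901489 369.49777986]
```

View pics/w9.png

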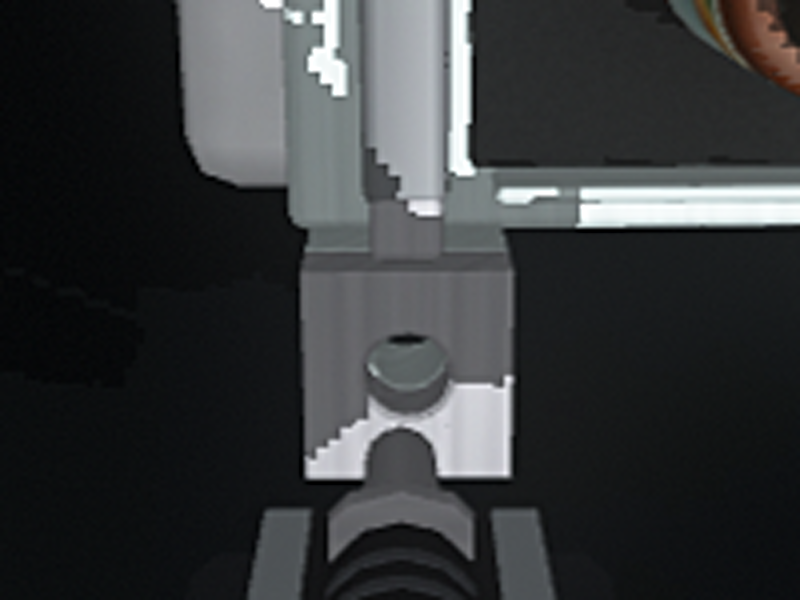

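```bash
python3 -m creep '{"deltas":[12,-0.015,0.018,0,0,0,0,12,-0.015,0.018,0.1,0,0,0,12,-0.015,0.018,0.3,0,0,0,12,-0.015,0.018,0.5,0,0,0,12,-0.015,0.018,0.65,0,0,0,12,-0.015,0.018,0.75,0,0,0,12,-0.015,0.018,0.83,0,0,0,12,-0.015,0.018,0.9,0,0,0,12,-0.015,0.018,0.95,0,0,0,12,-0.015,0.018,0.97,0,0,0]}'
```

```text
time_s: 33.43
eef_pos: [0.5715, -0.1737, 0.2002]
orientation: [-180.0, -0.0, 95.4]
contact_force: [0.1, 0.3, -0.1]
finger_gap: 0.0163
gripper_force: 58.9
```

```bash
python3 -m creep '{"deltas":[12,0,0,0.05,0,0,0,12,0,0,0.12,0,0,0,12,0,0,0.2,0,0,0,12,0,0,0.28,0,0,0,12,0,0,0.35,0,0,0,12,0,0,0.35,0,0,0]}'
```

```text
time_s: 33.93
eef_pos: [0.5712, -0.1736, 0.1858]
orientation: [-179.9, -0.0, 95.4]
contact_force: [-0.9, -0.3, -0.9]
finger_gap: 0.0162
gripper_force: 58.9
```

```bash
python3 -m creep '{"deltas":[12,0,0,0.06,0,0,0,12,0,0,0.14,0,0,0,12,0,0,0.22,0,0,0,12,0,0,0.29,0,0,0,12,0,0,0.33,0,0,0,12,0,0,0.35,0,0,0,12,0,0,0.35,0,0,0]}';python3 -m creep '{"deltas":[12,0,0,0.03,0,0,0,12,0,0,0.03,0,0,0,12,0,0,0.03,0,0,0]}'; python3 -m creep '{"deltas":[12,0,0,0.03,0,0,0,12,0,0,0.03,0,0,0,12,0,0,0.03,0,0,0]}'
```

```text
time_s: 34.52
eef_pos: [0.5714, -0.1736, 0.1723]
orientation: [-180.0, -0.0, 95.4]
contact_force: [-0.1, 1.1, -1.2]
finger_gap: 0.0162
gripper_force: 58.9
time_s: 34.77
eef_pos: [0.5716, -0.1737, 0.1714]
orientation: [180.0, 0.0, 95.4]
contact_force: [0.1, 0.3, -0.5]
finger_gap: 0.0162
gripper_force: 59.0
time_s: 35.02
eef_pos: [0.5717, -0.1737, 0.1712]
orientation: [180.0, 0.0, 95.4]
contact_force: [-3.4, 0.7, 9.4]
finger_gap: 0.016
gripper_force: 60.2
```

```bash
python3 -m creep '{"deltas":[45,0,0,-0.02,0,0,0,45,0,0,-0.02,0,0,0,45,0,0,-0.02,0,0,0,45,0,0,-0.02,0,0,0,45,0,0,-0.4,0,0,0,45,0,0,-1,0,0,0,45,0,0,-2,0,0,0,45,0,0,-3,0,0,0,45,0,0,-3,0,0,0]}'; python3 -m creep '{"deltas":[45,-3,-4,0,0,0,0,45,-3,-4,0,0,0,0,45,-3,-4,0,0,0,0,45,-3,-4,0,0,0,0,45,-3,-4,0,0,0,0,45,-3,-4,0,0,0,0,45,-3,-4,0,0,0,0,45,-3,-4,0,0,0,0]}'; python3 -m creep '{"deltas":[45,0,0,0,0,0,0,45,0,0,0,0,0,0,45,0,0,0,0,0,0]}'
python3 - <<'E'
from bench import cams
from h import *
d=cams.get_image("top");f=d["frame"].astype(int)
def cen(m,z,lo,hi):
    v,u=np.nonzero(m[lo[1]:hi[1],lo[0]:hi[0]]);p=(u.mean()+lo[0],v.mean()+lo[1]);print(len(u),p,ray(d,*p,z))
r,g,b=f[...,0],f[...,1],f[...,2]
cen((r>150)&(b<90)&(g>110),.129,(215,140),(345,205))
cen((r>90)&(b<r*.6)&(g<r*.75),.13,(280,140),(320,200))
for n,X in dict(pintop=(.5713,-.1767,.129),eye=(.5709,-.176,.093),bottop=(.6137,-.0177,.242),drop=(.6226,-.1008,.17),knob=(.548,.0616,.163)).items():
    u,v=np.round(proj(d,X)).astype(int);print(n,u,v);print(f.mean(2).astype(int)[v-7:v+8,u-9:u+10])
E
```

```text
time_s: 35.77
eef_pos: [0.5746, -0.1746, 0.2978]
orientation: [179.4, 0.2, 95.4]
contact_force: [1.4, -1.2, 0.8]
finger_gap: 0.0445
gripper_force: 0.0
time_s: 36.43
eef_pos: [0.4238, -0.3082, 0.2901]
orientation: [180.0, -0.0, 95.3]
contact_force: [0.8, -0.9, 0.6]
finger_gap: 0.0451
gripper_force: 0.0
time_s: 36.68
eef_pos: [0.4243, -0.3075, 0.2899]
orientation: [-180.0, -0.0, 95.5]
contact_force: [-0.2, 1.0, 0.5]
finger_gap: 0.0446
gripper_force: 0.0
310 (np.float64(237.4741935483871), np.float64(173.85806451612905)) [0.60350519 0.06847546 0.129     ]
14 (np.float64(301.2857142857143), np.float64(168.71428571428572)) [ 0.61830674 -0.11080916  0.13      ]
pintop 325 185
[[ 25  35  42  38  37  39  43  44  43  47  44  47  52  51  53  55  53  52
   53]
 [ 18  35  35  33  36  35  38  35  37  36  36  42  43  47  51  56  54  53
   52]
 [ 11  25  24  27  28  31  41  46  43  54  57  71  70  43  50  57  52  56
   53]
 [ 23  66  61  73  97 111 154 150 168 206 219 255 240  69  46  51  52  58
   54]
 [148 255 255 252 253 253 255 254 254 248 241 240 226  62  43  57  54  54
   54]
 [130 246 235 23
[... 5011 characters left out ...]
  41  77  89  37  35  42  43  46  37  39  44
   48]
 [ 33  33  46  39  55  49  32  56  87  96  94  17  47  83  91  81  67  92
  140]
 [ 66  80 112 128 182 163  91  46  80  94  88  51 152 217 160 173 180 186
  192]
 [244 246 207 230 230 229 237  24  72  83  42  22 142 239 190 184 187 183
  184]
 [233 233 233 225 223 226 217 110   5   9   0  71 181 228 179 181 183 181
  180]
 [218 220 220 222 222 223 232 218  48  37  28 107 211 218 166 192 188 183
  173]
 [223 225 226 230 238 236 240 217 105 114  95  95 117  87  91  78  64  55
   72]
 [186 146 107  91  80  77  81  85 101 122 130 141 136 135 129  78  38  76
  142]
 [110 127 127 130 132 133 136 139 140 140 141 134 134 141 140  93  45 101
  139]]
```

```bash
python3 -c "
from bench import workorder,robot
s=robot.state();print(abs(s['dq']).max());print(workorder.job_done())"
```

```text
0.35386606961556255
the job is handed in; nothing more can be done
None
```

I handed the job in at about 37 s: wash bottle in the middle bay, specimen cup left, brown dropper right, gate pushed shut against its stop, and the pin seated to its collar (height and contact force matched). The final check of positions was by pixel values rather than a viewed picture, and no verdict came back.

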